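# Seat the adapter plate on the shaker's locating pins

## Robot

A 7-joint arm with a two-finger parallel gripper is mounted at the origin on the work surface. World frame = base frame: x ahead of the robot, y to its left, z up, the work surface at z = 0. Lengths are in m, angles in rad, forces in N, time in s.
With the tool pointing down it reaches from about 0.425 to 0.95 m from the base axis. Payload 4.7 kg.
Tool frame: the origin (TCP) lies at the very end of the fingers, on their centre line; the grasp point (between the pads) lies arm.hold_point_z behind it (arm.hold_point_z is the distance from the TCP to the grasp point, in m); z points along the fingers, y is the direction in which the jaws open and shut (so a half turn about z gives the same grasp; the last joint's range is limited). The gripper opens to 85 mm and grips with 20 to 120 N. Pads are 22 mm wide; open, the fingers measure 114 mm over their backs; the gripper's body (76 mm by 85 mm) begins 54 mm behind the grasp point. The pads swing forward as they close: fully open they stand 13 mm farther back than shut.
Start: joints at [1.228, 0.469, -0.049, 1.532, 0.024, 1.141, -0.082], TCP at [0.208, -0.642, 0.231] pointing down, gripper open.
Joint ranges: [-2.59, 2.59], [-0.33, 1.99], [-1.39, 1.29], [0.1, 2.45], [-1.04, 4.18], [0.21, 1.99], [-2.66, 2.66]. Speed limits (rad/s): [2.57, 2.57, 3.14, 3.14, 3.14, 3.14, 3.14].

## Interface

Orientations are given as a unit quaternion [x, y, z, w].
In Python, from rig import readout, vision, ticket, arm gives the robot as it stands.
- The arm moves only by the tool move_arm, never from a script. Its argument "increments" is a list of rows, each a list of 3 entries, a list of its own where there are three numbers: the shift along the tool's x, y, z in m, then the turn, a rotation vector about the tool's x, y, z in degrees, then the finger opening in m, from 0 to 0.0854. In form: [[[tx, ty, tz], [rx, ry, rz], grip], ...]. A call has 1 to 8 rows; each row shifts and turns the commanded pose from where the row before left it, along the tool's axes as they then stand; what a row does not reach is not made up. A row lasts 1/12 s, in which the tool goes at most 41.7 mm and 7.16 degrees, less where a joint would pass 70% of its speed; a pose out of reach is approached as far as the arm can. A call is refused whole if a number of a shift passes 0.0417 or a number of a turn 7.16, either way. A call with a gripper value outside its range is refused whole. The fingers move at their own pace and stop on an object; "grip_force" is the grip in N (left out, the last holds). Time passes only in rows, so rows that do not move let the fingers close. It gives the time, the measured TCP pose, the force and the opening at its end, in the units of the state.
- readout.get_state(): the state, without advancing time (a new reading comes with each control period).
- vision.capture(name): name is "side" or "top" or "wrist"; returns (picture, depth): 384x512x3 uint8, red, green, blue; 384x512 float32, m along the optical axis (not along the pixel's ray), 0 where there is no reading.
- vision.camera_info(name): a dict with "fovy" (degrees; the focal length in pixels is half the picture's height over the tangent of half this angle, whatever the lens; pixels are square), "cx", "cy" (the principal point, pixels), "world_from_camera" (4x4, takes a point from camera to world coordinates). Camera axes: x right, y up, looking along -z (the intrinsics and any distortion apply to the point x, -y, -z); pixel columns grow to the right and rows downward; lengths in m; the calibration is good to about 2 mm. The wrist camera is an equidistant fisheye: a pixel r from the principal point sees the ray r / f radians off the axis. A picture is of the moment at which its call begins: read the wrist's pose just before it. camera_info takes no time and is no camera call; for the wrist camera it gives the pose at the moment of the call.
- ticket.job_done(): hands the job in, once; it reports no verdict.
The state is a dict: "time": time; "q": joint angles; "joint_velocities": joint speeds; "effort": joint torques, N m; "eef_pos": TCP position; "ee_rot": TCP orientation; "force": force on the tool from outside, world axes, zero at the start; "moment": the same for the moment, N m; "width": opening from 0.0 (shut) to 1.0 (fully open).
Only numpy, scipy, OpenCV 4.12 (cv2) and the standard library are available. Lean on these libraries where they do the work, as an engineer would, in place of code of your own. Each camera call takes 0.05 s, during which the arm holds its last target.

## Task

The adapter plate on the shaker has been put down out of line, so its back part rides on top of the two locating pins. With the fingertips, nudge it back towards the low fence and sideways along it until both holes drop over their pins and the plate lies flat on the deck, then take the hand away. Push only, never lift the plate, and leave the vial, bottle, beaker and tip box where they stand.

Things in the scene. Friction and masses are not known exactly. Their poses are not given: they have to be found in the camera images.
- shaker: Platform shaker, fixed to the bench, off: white housing, flat grey deck 240 (x) x 330 (y) mm, top 60 mm above the bench. Origin at bench height under the deck's centre; +x points to the deck's back (away from the robot), +y left, z up. Two steel locating pins, 8 mm thick, 7 mm high, domed tips, stand on the deck at x = +30 mm, y = +46 and -46 mm; the fence is behind them.
- adapter: Loose aluminium plate 100 (x) x 172 (y) x 8 mm, 0.25 to 0.5 kg; rubber pad 60 x 150 x 3 mm on top of its front part. Origin: centre of its underside; +x to its back edge, z up. Through holes of 13 mm at x = +30, y = +-46 mm. Starts tilted 4 degrees: front edge on the deck, back on the pin tips, 12 to 18 mm too near the robot, up to 32 mm off sideways, turned up to 0.1 rad. Slides under 1 to 3 N.
- fence (a point): Middle of the top edge of the fence's front face: a straight low steel bar fixed on the deck along the shaker's y, 240 mm long, 10 mm thick, 14 mm high above the deck. This face is at x = +50.8 mm of the shaker and clears the seated plate's back edge by 0.8 mm. A turned plate squares up to it if pushed near the end that lags.
- pin_left (a point): Tip of the left locating pin (shaker +y side), on the pin's axis, 67 mm above the bench.
- pin_right (a point): Tip of the right locating pin (shaker -y side), on the pin's axis, 67 mm above the bench.
- hole_left (a point): Centre of the plate's left hole (+y side), at the plate's underside. Seated: over the left pin, 60 mm above the bench, the plate's axes along the shaker's. Once both holes are over the pins the plate drops by its own weight and the pins stop it; a light press on top frees it if a rim hangs on a pin.
- hole_right (a point): Centre of the plate's right hole (-y side), at the underside of the plate. 60 mm above the bench when seated.
- vial: Bystander: small amber vial, 26 mm in diameter, 42 mm tall, standing loose near the back edge of the deck, behind the fence. Origin at the centre of its foot.
- bottle: Bystander: white reagent bottle, 68 mm in diameter, 150 mm tall, loose on the bench at the left of the shaker. Origin at the centre of its foot.
- beaker: Bystander: glass beaker, 66 mm in diameter, 85 mm tall, loose on the bench beside the shaker. Origin at the centre of its foot.
- tipbox: Bystander: closed pipette tip box, 85 x 120 x 67 mm, loose on the bench beside the shaker. Origin at the centre of its underside.
Not all that is in view belongs to the job. Of the things that look like the adapter, the largest one is meant.

How it is judged:
By the outcome, as a careful person would: the job done as asked, in the order asked, and still so for the second after the job is handed in, with the robot touching nothing.
It also fails if it takes over 58 s, if anything falls off the work surface, if the arm or the gripper's body presses on something with over 40 N, if the wrist force passes 120 N, or if a joint passes its speed limit or range.

## Working session

There is one attempt and no reset: what is moved stays moved. The work goes in short steps, Python scripts to look and compute and a tool call to move; the robot and the scene stay as the last step left them, time stands still between calls to the robot, and variables do not carry over. Pictures are saved under pics/ and viewed, and the job is handed in when it is done.

Besides the shell and the picture viewer there is one more tool, called after "Request:" as a command line: name --argument value ..., lists and objects as JSON in quotes. move_arm: Moves the arm, as the interface text tells. Its arguments: {"type":"object","properties":{"increments":{"type":"array","items":{"type":"array"}},"grip_force":{"type":"number"}},"required":["increments"]}

```bash
ls; mkdir -p pics; python3 - <<'E'
from rig import readout, vision, ticket, arm
import cv2,json
s=readout.get_state();print(s); print([ (k,getattr(arm,k)) for k in dir(arm) if k[0]!='_'])
import numpy as np
for n in ("side","top"):
    p,d=vision.capture(n); i=vision.camera_info(n); print(n,i)
    cv2.imwrite(f"pics/{n}0.png",cv2.cvtColor(p,cv2.COLOR_RGB2BGR)); np.savez(f"{n}0.npz",p=p,d=d)
E
```

```text
pics
{'time': 0.0, 'q': array([ 1.22811276,  0.46944546, -0.04862365,  1.53366246,  0.02407184,
        1.14103322, -0.08228141]), 'joint_velocities': array([-0.00078963,  0.00059812, -0.00075873,  0.00156539,  0.0012102 ,
       -0.00064887, -0.00149925]), 'effort': array([-4.70498380e-04, -5.10308039e+01, -4.64469334e-02, -2.37711149e+01,
        1.08362999e-02,  7.57333328e-03,  1.45690342e-05]), 'eef_pos': array([ 0.20819982, -0.6414775 ,  0.23027213]), 'ee_rot': array([ 9.87712280e-01,  1.56280160e-01, -1.70380471e-04, -9.67232107e-04]), 'force': array([-0.11327737,  0.13945758, -0.0141482 ]), 'moment': array([-0.05518382, -0.01073155,  0.01377633]), 'width': 0.9977119390063498}
[('Unreachable', <class 'rig.Unreachable'>), ('hold_point_z', 0.0187)]
side {'fovy': 57.88165681295036, 'cx': 254.4814114631763, 'cy': 195.61284940352965, 'world_from_camera': array([[ 0.99750634,  0.04190485, -0.05678984,  0.47886384],
       [-0.06892787,  0.75135315, -0.65629064, -0.70155208],
       [ 0.01516746,  0.65856847,  0.75236794,  0.85529539],
       [ 0.        ,  0.        ,  0.        ,  1.        ]])}
top {'fovy': 53.11809710089609, 'cx': 252.13699821803638, 'cy': 191.14802870271978, 'world_from_camera': array([[ 0.00700699,  0.98516082, -0.1714907 ,  0.38606255],
       [-0.9996541 ,  0.01124831,  0.02377288, -0.00452911],
       [ 0.02534909,  0.17126481,  0.98489887,  1.15427949],
       [ 0.        ,  0.        ,  0.        ,  1.        ]])}
```

View pics/top0.png

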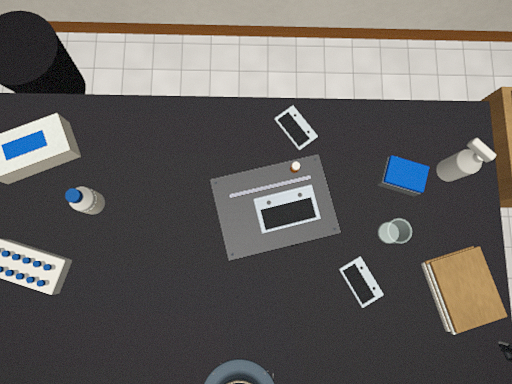

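View pics/side0.png

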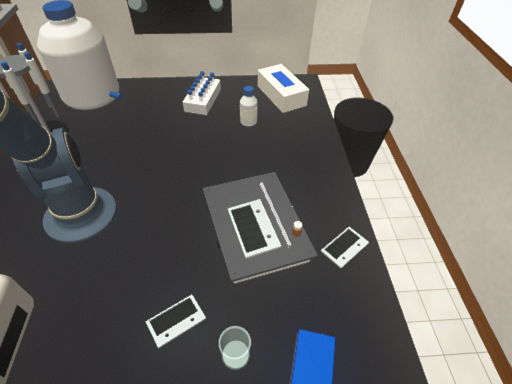

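The candidates for the adapter in the top view are (287,209) on the deck, (296,127) and (361,281) on the bench. I choose the largest, (287,209), which lies on the grey deck by the fence. Next is a close crop to check it.

```bash
python3 - <<'E'
import cv2
a=cv2.imread('pics/top0.png')[148:268,202:347]
cv2.imwrite('pics/top0c.png',cv2.resize(a,None,fx=5,fy=5,interpolation=cv2.INTER_CUBIC))
a=cv2.imread('pics/side0.png')[165:285,195:325]
cv2.imwrite('pics/side0c.png',cv2.resize(a,None,fx=5,fy=5,interpolation=cv2.INTER_CUBIC))
E
```

```text
(no output)
```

View pics/top0c.png

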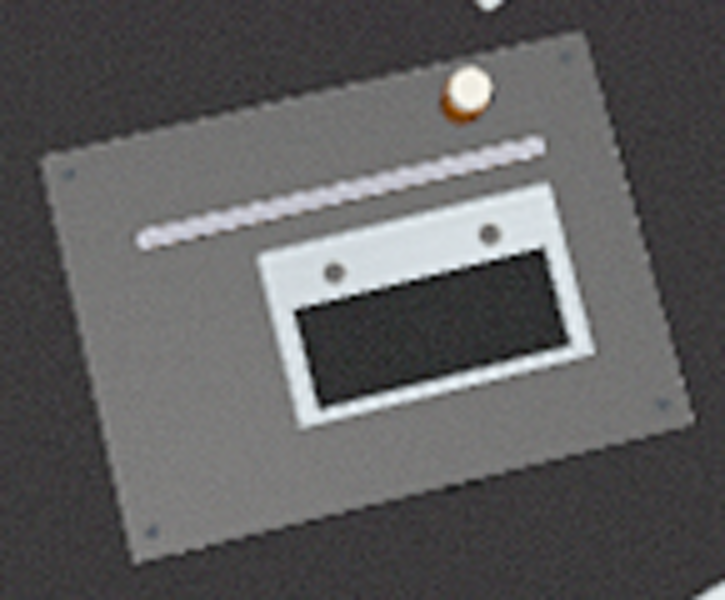

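View pics/side0c.png

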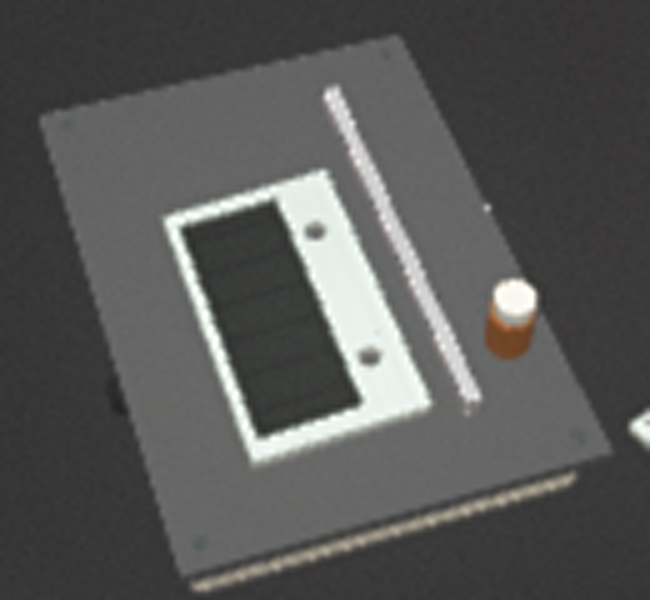

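```bash
cat > h.py <<'E'
import numpy as np, cv2
def K(i): 
    f=192/np.tan(np.radians(i['fovy'])/2); return f
def ray(i,uv,fish=False):
    uv=np.atleast_2d(np.asarray(uv,float)); f=K(i); x=(uv[:,0]-i['cx'])/f; y=(uv[:,1]-i['cy'])/f
    if fish:
        r=np.hypot(x,y)+1e-12; d=np.c_[x/r*np.sin(r),-y/r*np.sin(r),-np.cos(r)]
    else: d=np.c_[x,-y,-np.ones(len(x))]
    T=i['world_from_camera']; return T[:3,3],d@T[:3,:3].T
def onz(i,uv,z,fish=False):
    o,d=ray(i,uv,fish); t=(z-o[2])/d[:,2]; return o+d*t[:,None]
def proj(i,P,fish=False):
    T=i['world_from_camera']; c=(np.atleast_2d(P)-T[:3,3])@T[:3,:3]; f=K(i)
    x,y,z=c[:,0],-c[:,1],-c[:,2]
    if fish:
        r=np.hypot(x,y)+1e-12; th=np.arctan2(r,z); return np.c_[i['cx']+f*th*x/r,i['cy']+f*th*y/r]
    return np.c_[i['cx']+f*x/z,i['cy']+f*y/z]
def tri(rs):
    A=np.zeros((3,3));b=np.zeros(3)
    for o,d in rs:
        d=d[0]/np.linalg.norm(d[0]);M=np.eye(3)-np.outer(d,d);A+=M;b+=M@o
    return np.linalg.solve(A,b)
E
python3 - <<'E'
from h import *
from rig import vision
seed={'top':(225,220),'side':(225,200)}; pl={'top':(258,195),'side':(262,212)}
for n in ('top','side'):
    i=vision.camera_info(n); z=np.load(n+'0.npz'); p=z['p'];g=p.mean(2)
    print(n,p[seed[n][1],seed[n][0]],p[pl[n][1],pl[n][0]])
    hsv=cv2.cvtColor(p,cv2.COLOR_RGB2HSV)
    x0,y0,x1,y1=(202,148,347,268) if n=='top' else (195,165,325,285)
    roi=np.zeros(g.shape,bool);roi[y0:y1,x0:x1]=1
    lo=85 if n=='top' else 75
    m=((g>lo)&roi).astype(np.uint8)
    c=max(cv2.findContours(m,0,2)[0],key=cv2.contourArea)
    hull=cv2.convexHull(c)[:,0]; W=onz(i,hull,0.06)[:,:2].astype(np.float32)*1000
    q=cv2.approxPolyDP(c,6,True)[:,0]
    print('deck quad',q.tolist(),onz(i,q,.06)[:,:2].round(4).tolist()); print(cv2.minAreaRect(W))
    w=((g>165)&roi).astype(np.uint8)
    cs=sorted(cv2.findContours(w,0,2)[0],key=cv2.contourArea)[-4:]
    for c in cs:
        q=cv2.approxPolyDP(c,4,True)[:,0]; print(cv2.contourArea(c),q.tolist())
        W=onz(i,c[:,0],.071)[:,:2].astype(np.float32)*1000; print('   ',cv2.minAreaRect(W))
E
```

```text
top [120 119 121] [113 115 114]
deck quad [[317, 154], [210, 180], [229, 260], [340, 232]] [[0.6902, -0.2219], [0.608, 0.0915], [0.3801, 0.0325], [0.461, -0.2828]]
((535.8983154296875, -94.90658569335938), (240.49737548828125, 330.9563903808594), 14.266459465026855)
4.0 [[346, 265], [342, 267]]
    ((365.92529296875, -288.1874694824219), (5.471520900726318, 11.437891960144043), 0.3684885799884796)
46.0 [[295, 161], [292, 167], [297, 169]]
    ((653.2454223632812, -156.21115112304688), (20.424592971801758, 24.029495239257812), 89.38004302978516)
194.5 [[310, 176], [230, 197]]
    ((590.6260375976562, -82.38011169433594), (11.090047836303711, 238.93148803710938), 14.168333053588867)
2072.0 [[311, 185], [255, 198], [262, 233], [320, 218]]
    ((526.1848754882812, -129.4241943359375), (101.75950622558594, 174.38870239257812), 14.798518180847168)
side [99 99 98] [227 236 230]
deck quad [[274, 172], [203, 188], [230, 278], [280, 267], [234, 283], [317, 255]] [[0.6091, 0.0901], [0.382, 0.0323], [0.4583, -0.2794], [0.5878, -0.256], [0.468, -0.2937], [0.6903, -0.2262]]
((537.9952392578125, -101.66574096679688), (242.11138916015625, 342.2787170410156), 14.146920204162598)
8.5 [[323, 248], [324, 253]]
    ((704.6389770507812, -219.43116760253906), (15.603869438171387, 7.898121356964111), 78.51719665527344)
41.5 [[295, 221], [299, 228], [301, 223]]
    ((651.2112426757812, -131.34275817871094), (24.914037704467773, 19.68054962158203), 81.75385284423828)
148.5 [[262, 182], [290, 244]]
    ((589.3052978515625, -79.6255874633789), (10.000594139099121, 238.7596893310547), 13.990348815917969)
1811.0 [[260, 199], [228, 208], [245, 256], [280, 246]]
    ((525.815673828125, -128.49655151367188), (103.30677032470703, 178.65884399414062), 14.712991714477539)
```

The crop shows a silver plate with a black pad and two holes at top-view (269,203) and (300,195). Its outline measures about 102 x 174 mm, so this is the right plate. The shaker is near (0.536, -0.095) with yaw 14.2°. In the shaker frame the plate is about 17 mm too near and 31 mm too far right. I'll shut the gripper and move over to the right of the plate.

Request:
move_arm --increments '[[[0,0,0],[0,0,3.8],0],[[0.032,-0.022,0],[0,0,0],0],[[0.032,-0.022,0],[0,0,0],0],[[0.032,-0.022,0],[0,0,0],0],[[0.032,-0.022,0],[0,0,0],0],[[0.032,-0.022,0],[0,0,0],0],[[0.032,-0.022,0],[0,0,0],0],[[0.032,-0.022,0],[0,0,0],0]]'

```text
time: 0.77
eef_pos: [0.3886, -0.4361, 0.231]
ee_rot: [0.992, 0.123, -0.0, -0.0]
force: [1.0, -0.7, -0.3]
width: -0.003
```

Request:
move_arm --increments '[[[0.032,-0.022,0],[0,0,0],0],[[0.032,-0.022,0],[0,0,0],0],[[0.032,-0.022,0],[0,0,0],0],[[0.032,-0.022,0],[0,0,0],0],[[0,0,0],[0,0,0],0],[[0,0,0],[0,0,0],0]]'

```text
time: 1.27
eef_pos: [0.4921, -0.3182, 0.2309]
ee_rot: [0.992, 0.127, 0.0, -0.001]
force: [-0.4, -0.2, -0.8]
width: -0.007
```

```bash
python3 - <<'E'
from h import *
from rig import vision,readout
s=readout.get_state();print(s['eef_pos'],s['ee_rot'],s['width'],s['time'],s['force'])
for n in ('wrist','side'):
    i=vision.camera_info(n);p,d=vision.capture(n)
    cv2.imwrite(f'pics/{n}1.png',p[:,:,::-1]);np.savez(n+'1.npz',p=p,d=d,**{k:i[k] for k in i})
    print(i['fovy'],i['cx'],i['cy'],i['world_from_camera'].round(3).tolist())
E
```

```text
[ 0.49211417 -0.31818921  0.23094834] [ 9.91965456e-01  1.26507713e-01  4.02067312e-05 -5.75690874e-04] -0.007136447288311438 1.2667 [-0.41651629 -0.1666234  -0.77603438]
65.70646984690485 254.4319188293525 194.8768973038017 [[0.25, 0.927, 0.278, 0.563], [-0.968, 0.24, 0.071, -0.299], [-0.001, -0.287, 0.958, 0.373], [0.0, 0.0, 0.0, 1.0]]
57.88165681295036 254.4814114631763 195.61284940352965 [[0.998, 0.042, -0.057, 0.479], [-0.069, 0.751, -0.656, -0.702], [0.015, 0.659, 0.752, 0.855], [0.0, 0.0, 0.0, 1.0]]
```

View pics/wrist1.png

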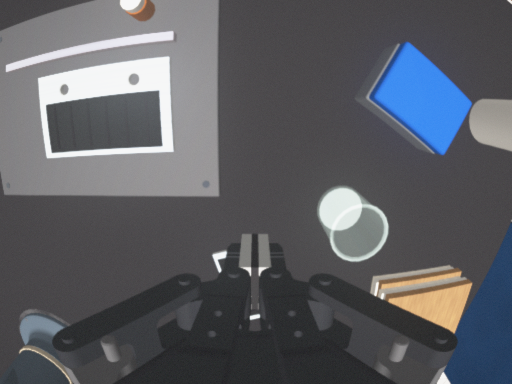

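View pics/side1.png

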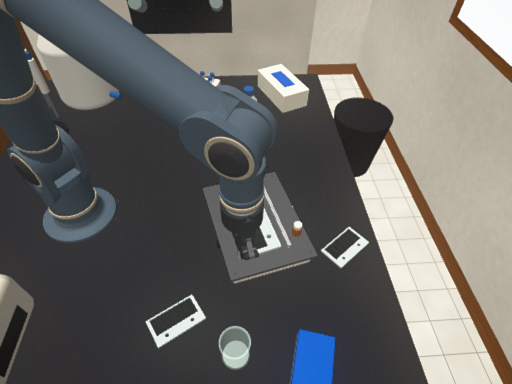

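The wrist view shows the plate at (105,108), the fence at (90,50), the vial at (135,5) and the beaker at (350,225). I'll centre the wrist camera over the plate for a finer measurement.

Request:
move_arm --increments '[[[0,-0.035,0],[0,0,0.3],0],[[0,-0.035,0],[0,0,0],0],[[0,-0.035,0],[0,0,0],0],[[0,-0.035,0],[0,0,0],0],[[0,-0.02,0],[0,0,0],0],[[0,0,0],[0,0,0],0],[[0,0,0],[0,0,0],0]]'

```text
time: 1.95
eef_pos: [0.451, -0.1669, 0.2316]
ee_rot: [0.993, 0.12, 0.0, 0.001]
force: [0.0, -0.2, -0.0]
width: 0.003
```

```bash
cat > snap.py <<'E'
import sys
from h import *
from rig import vision,readout
k=sys.argv[1]
s=readout.get_state();print(s['eef_pos'],s['ee_rot'],s['width'],s['time'],s['force'])
for n in sys.argv[2:]:
    i=vision.camera_info(n);p,d=vision.capture(n)
    cv2.imwrite(f'pics/{n}{k}.png',p[:,:,::-1]);np.savez(f'{n}{k}.npz',p=p,d=d,**{k:i[k] for k in i})
E
python3 snap.py 2 wrist
```

```text
[ 0.45104716 -0.16687901  0.23156728] [9.92742535e-01 1.20257835e-01 4.20171015e-05 5.57778025e-04] 0.003350409402607285 1.95 [ 0.03706242 -0.18989801 -0.01102615]
```

View pics/wrist2.png

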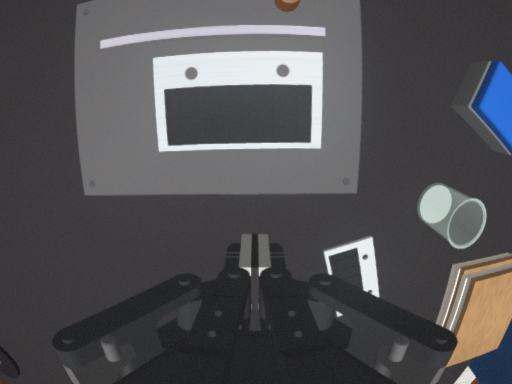

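```bash
cat > meas.py <<'E'
from h import *
C=np.array([.536,-.0952]); Y=np.radians(14.2); R=np.array([[np.cos(Y),-np.sin(Y)],[np.sin(Y),np.cos(Y)]])
def toS(P): return (np.atleast_2d(P)[:,:2]-C)@R
def load(n,k): z=np.load(f'{n}{k}.npz'); return z['p'],{q:z[q] for q in ('fovy','cx','cy','world_from_camera')}
def quad(P):  # 4 corners of a world-plane contour by fitting edge lines
    c=P.astype(np.float32); r=cv2.minAreaRect(c*1000); b=cv2.boxPoints(r)/1000
    L=[]
    for k in range(4):
        a,e=b[k],b[(k+1)%4]; u=(e-a)/np.linalg.norm(e-a); n=np.array([-u[1],u[0]])
        t=(c-a)@u; dd=np.abs((c-a)@n); l=np.linalg.norm(e-a)
        s=c[(dd<.005)&(t>.08*l)&(t<.92*l)]
        vx,vy,x,y=cv2.fitLine(s,cv2.DIST_HUBER,0,.001,.001).ravel(); L.append((vx,vy,x,y))
    out=[]
    for k in range(4):
        a,b2=L[k-1],L[k]; A=np.array([[a[0],-b2[0]],[a[1],-b2[1]]]); t=np.linalg.solve(A,[b2[2]-a[2],b2[3]-a[3]])[0]
        out.append([a[2]+t*a[0],a[3]+t*a[1]])
    return np.array(out),L
def white(p,roi,th=165):
    m=np.zeros(p.shape[:2],np.uint8);x0,y0,x1,y1=roi;m[y0:y1,x0:x1]=(p[y0:y1,x0:x1].min(2)>th)
    return m
def run(n,k,roi,zs=(.068,.071,.075),th=165):
    p,i=load(n,k);f=n=='wrist'; m=white(p,roi,th)
    cs,h=cv2.findContours(m,cv2.RETR_CCOMP,cv2.CHAIN_APPROX_NONE)
    a=max(range(len(cs)),key=lambda j:cv2.contourArea(cs[j]) if h[0][j][3]<0 else 0)
    for z in zs:
        Q,L=quad(onz(i,cs[a][:,0],z,f)[:,:2]); S=toS(Q)*1000
        e=[(np.degrees(np.arctan2(l[1],l[0]))-14.2+45)%90-45 for l in L]
        print(n,k,'z',z,'corners S',S.round(1).tolist(),'ctr',S.mean(0).round(1),'edge yaw',np.round(e,2))
    hol=[]
    for j in range(len(cs)):
        if h[0][j][3]==a and 8<cv2.contourArea(cs[j])<400:
            M=cv2.moments(cs[j]);hol.append((M['m10']/M['m00'],M['m01']/M['m00']))
    hol.sort(); print('holes px',np.round(hol,1).tolist(),'at z .0735 S',(toS(onz(i,hol,.0735,f))*1000).round(1).tolist()); return hol,i
if __name__=='__main__':
    h2,i2=run('wrist',2,(140,48,335,165))
    h1,i1=run('wrist',1,(30,50,185,165))
    for a,b in zip(h1,h2): 
        P=tri([ray(i1,a,True),ray(i2,b,True)]); print('tri hole',P.round(4),toS(P).round(4)*1000)
    p,i=load('wrist',2)
    m=white(p,(95,22,330,50),150); q=np.argwhere(m)[:,::-1]; W=toS(onz(i,q,.074,True))*1000
    v=cv2.fitLine(W.astype(np.float32),cv2.DIST_L2,0,.1,.01).ravel(); print('fence',W.min(0),W.max(0),v, 'yaw',np.degrees(np.arctan(-v[0]/v[1])))
    # deck screws
    for u in ((86,12),(337,13),(92,184),(346,181)): print('screw',(toS(onz(i,[u],.06,True))*1000).round(1))
E
python3 meas.py
```

```text
wrist 2 z 0.068 corners S [[-68.0, 53.6], [-66.7, -117.3], [33.7, -118.4], [32.2, 57.1]] ctr [-17.2 -31.2] edge yaw [ 0.45 -0.67  0.49  2.01]
wrist 2 z 0.071 corners S [[-67.6, 52.6], [-66.3, -116.6], [33.2, -117.8], [31.7, 56.1]] ctr [-17.3 -31.4] edge yaw [ 0.45 -0.67  0.49  2.01]
wrist 2 z 0.075 corners S [[-67.1, 51.3], [-65.8, -115.7], [32.4, -116.8], [30.9, 54.7]] ctr [-17.4 -31.6] edge yaw [ 0.45 -0.67  0.49  2.01]
holes px [[190.8, 72.9], [282.5, 70.4]] at z .0735 S [[11.7, 14.7], [12.1, -76.9]]
wrist 1 z 0.068 corners S [[-68.5, 54.2], [-67.6, -118.3], [34.3, -115.5], [32.6, 60.3]] ctr [-17.3 -29.8] edge yaw [0.31 1.52 0.56 3.45]
wrist 1 z 0.071 corners S [[-68.1, 51.5], [-67.2, -119.1], [33.7, -116.4], [32.0, 57.8]] ctr [-17.4 -31.6] edge yaw [0.31 1.52 0.56 3.61]
wrist 1 z 0.075 corners S [[-67.5, 48.1], [-66.6, -120.2], [32.9, -117.6], [31.3, 54.3]] ctr [-17.5 -33.9] edge yaw [0.31 1.52 0.56 3.6 ]
holes px [[63.9, 89.0], [133.2, 78.7]] at z .0735 S [[11.5, 13.6], [12.3, -77.6]]
tri hole [ 0.5438 -0.0776  0.0714] [[11.9 15.1]]
tri hole [ 0.5669 -0.1668  0.072 ] [[ 12.4 -77. ]]
fence [  50.45576991 -120.67745449] [ 60.71739972 118.05637905] [ 1.5325103e-03  9.9999881e-01  5.5491791e+01 -6.2996721e+00] yaw -0.0878064
screw [[104.6 147.4]]
screw [[  82.2 -138. ]]
screw [[-105.2  148.4]]
screw [[-105.  -150.9]]
```

The fence in the wrist view puts the shaker origin about 1.3 mm further right than my first value. The plate must go about 30 mm left (+y) and 17.5 mm back. The triangulated hole rims are at about 0.0715 m, which agrees with a tilted plate. I'll go to the right side of the plate and descend.

Request:
move_arm --increments '[[[0.021,0.023,0],[0,0,-0.4],0],[[0.021,0.023,0],[0,0,0],0],[[0.021,0.023,0],[0,0,0],0],[[0.021,0.024,0.02],[0,0,0],0],[[0,0,0.035],[0,0,0],0],[[0,0,0.035],[0,0,0],0],[[0,0,0.03],[0,0,0],0],[[0,0,0],[0,0,0],0]]'

```text
time: 2.67
eef_pos: [0.551, -0.2371, 0.1044]
ee_rot: [0.992, 0.122, -0.006, -0.002]
force: [-1.8, 0.2, -0.6]
width: 0.004
```

```bash
python3 snap.py 3 wrist side
```

```text
[ 0.55101448 -0.23711289  0.10435804] [ 0.99246947  0.12231858 -0.00602697 -0.00248697] 0.00398606190475195 2.6667 [-1.77335947  0.20874579 -0.60838593]
```

View pics/wrist3.png

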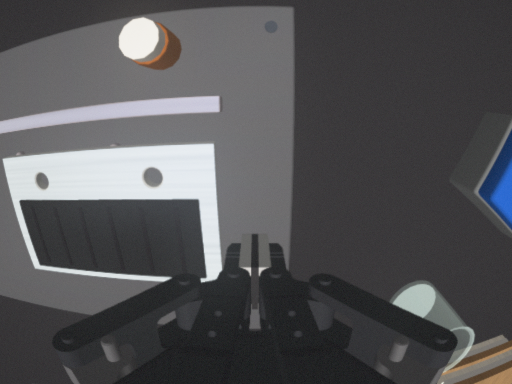

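View pics/side3.png

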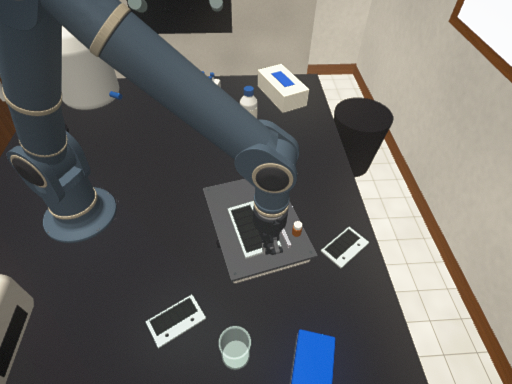

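The wrist view shows the fingers at (255,250), clear to the right of the plate edge at (215,220). The pin tips peek out at the plate's back edge. I'll descend and make a slow approach.

Request:
move_arm --increments '[[[0,0,0.02],[0,0,0],0],[[0,0,0.014],[0,0,0],0],[[0,0,0.006],[0,0,0],0],[[0,-0.003,0],[0,0,0],0],[[0,-0.002,0],[0,0,0],0],[[0,-0.002,0],[0,0,0],0],[[0,0,0],[0,0,0],0]]'

```text
time: 3.35
eef_pos: [0.5552, -0.2284, 0.0729]
ee_rot: [0.992, 0.125, 0.001, 0.0]
force: [-0.1, 0.6, 0.5]
width: 0.001
```

Request:
move_arm --increments '[[[0,-0.002,0],[0,0,0],0],[[0,-0.002,0],[0,0,0],0],[[0,-0.002,0],[0,0,0],0],[[0,0,0],[0,0,0],0]]'

```text
time: 3.68
eef_pos: [0.5528, -0.2223, 0.0714]
ee_rot: [0.992, 0.125, 0.0, -0.0]
force: [-0.4, 0.3, -0.0]
width: -0.001
```

```bash
python3 snap.py 4 wrist
```

```text
[ 0.5528279  -0.22225773  0.07143799] [ 9.92202130e-01  1.24639179e-01  1.31336788e-05 -9.19609475e-05] -0.0010316810375050147 3.6833 [-0.41979785  0.27617121 -0.01587329]
```

View pics/wrist4.png

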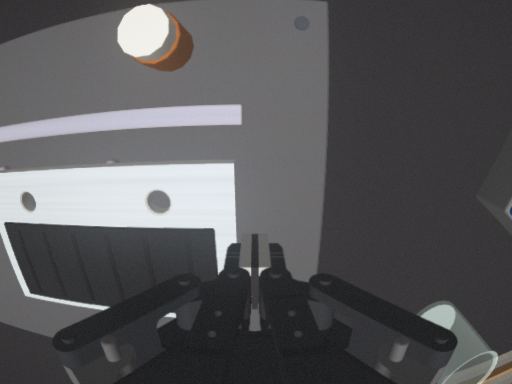

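Request:
move_arm --increments '[[[-0.002,0,0.004],[0,0,0],0],[[0,0,0.003],[0,0,0],0],[[0,-0.002,0],[0,0,0],0],[[0,-0.002,0],[0,0,0],0],[[0,-0.002,0],[0,0,0],0],[[0,0,0],[0,0,0],0]]'

```text
time: 4.23
eef_pos: [0.5498, -0.2175, 0.0648]
ee_rot: [0.992, 0.124, 0.0, 0.0]
force: [-0.3, -0.6, 3.6]
width: 0.002
```

```bash
python3 snap.py 5 wrist
```

```text
[ 0.54979954 -0.21746945  0.06479851] [9.92236486e-01 1.24364292e-01 4.75605475e-04 2.30816468e-04] 0.0020488884891227454 4.2333 [-0.27941279 -0.61986131  3.62328402]
```

View pics/wrist5.png

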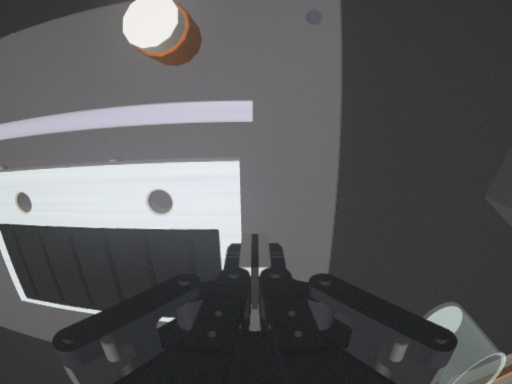

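Request:
move_arm --increments '[[[0,0,-0.001],[0,0,0],0],[[0,0,0],[0,0,0],0]]'

```text
time: 4.45
eef_pos: [0.5495, -0.2173, 0.0654]
ee_rot: [0.992, 0.124, 0.0, -0.0]
force: [0.5, -0.1, 2.0]
width: -0.003
```

```bash
python3 snap.py 6 wrist; python3 - <<'E'
import cv2,numpy as np
a=cv2.imread('pics/wrist6.png')[150:350,140:350];b=cv2.imread('pics/wrist5.png')
cv2.imwrite('pics/w6c.png',cv2.resize(a,None,fx=3,fy=3,interpolation=2))
E
```

```text
[ 0.54952608 -0.21725601  0.065359  ] [ 9.92228397e-01  1.24429819e-01  1.24509614e-04 -1.14536917e-04] -0.0026853518182515536 4.45 [ 0.54762388 -0.12379919  1.97417698]
```

View pics/w6c.png

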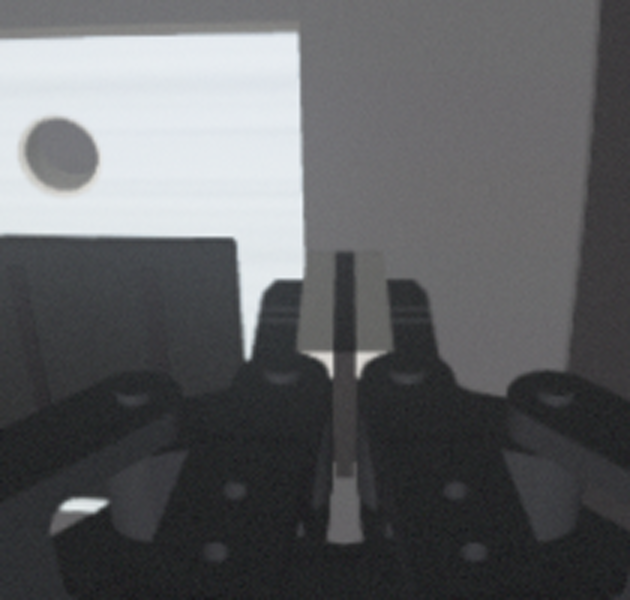

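There is a vertical reaction of 2 to 3.6 N. The wide finger back has probably come down on the plate's edge. I'll lift, back off to the right and lower again.

Request:
move_arm --increments '[[[0,0,-0.01],[0,0,0],0],[[0,0.012,0],[0,0,0],0],[[0,0,0.01],[0,0,0],0],[[0,0,0.002],[0,0,0],0],[[0,0,0],[0,0,0],0],[[0,0,0],[0,0,0],0]]'

```text
time: 5.0
eef_pos: [0.5517, -0.2288, 0.0624]
ee_rot: [0.992, 0.124, -0.001, -0.001]
force: [-0.7, -0.9, 0.7]
width: -0.0
```

```bash
python3 snap.py 7 wrist; python3 - <<'E'
import cv2,numpy as np
a=cv2.imread('pics/wrist7.png')[130:330,140:350]
cv2.imwrite('pics/w7c.png',cv2.resize(a,None,fx=3,fy=3,interpolation=2))
E
```

```text
[ 0.55171672 -0.22882592  0.06240046] [ 9.92242483e-01  1.24313631e-01 -8.21265774e-04 -5.48312768e-04] -0.00041786671458019485 5.0 [-0.71079793 -0.90485156  0.68747347]
```

View pics/w7c.png

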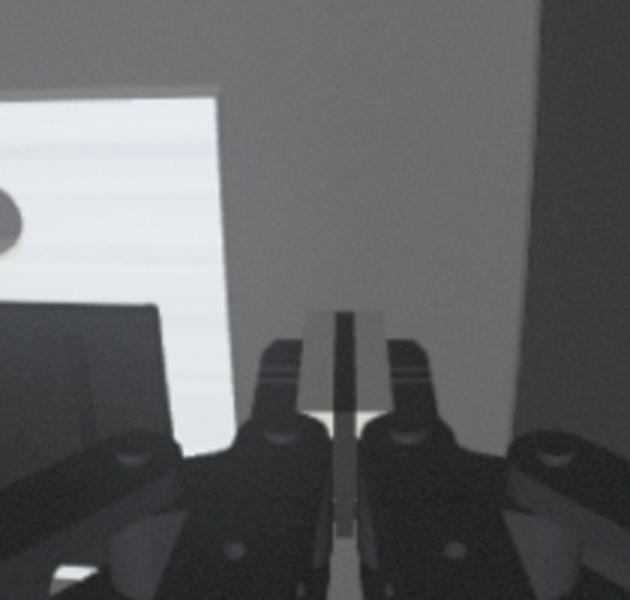

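It is free there at z = 0.0624, so the finger back had been on the plate edge. Now I'll push left from lower down.

Request:
move_arm --increments '[[[0,-0.002,0],[0,0,0],0],[[0,-0.002,0],[0,0,0],0],[[0,-0.002,0],[0,0,0],0],[[0,-0.002,0],[0,0,0],0],[[0,0,0],[0,0,0],0]]'

```text
time: 5.47
eef_pos: [0.5505, -0.2208, 0.0635]
ee_rot: [0.992, 0.125, 0.0, 0.0]
force: [-0.3, -0.2, 0.5]
width: -0.001
```

```bash
python3 snap.py 8 wrist; python3 - <<'E'
import cv2,numpy as np
a=cv2.imread('pics/wrist8.png')[130:330,140:350]
cv2.imwrite('pics/w8c.png',cv2.resize(a,None,fx=3,fy=3,interpolation=2))
E
```

```text
[ 0.55048426 -0.22083076  0.06349728] [9.92194838e-01 1.24697168e-01 1.37555151e-04 5.12365324e-07] -0.0012042738688189116 5.4667 [-0.31044525 -0.16579632  0.47505449]
```

View pics/w8c.png

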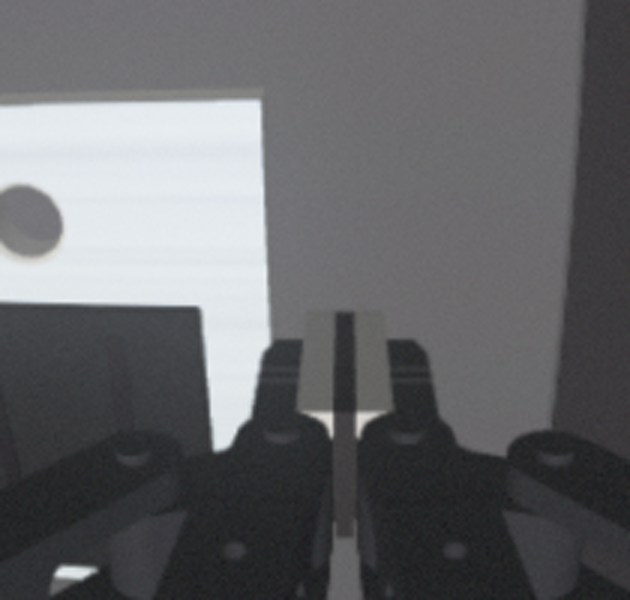

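Request:
move_arm --increments '[[[0,-0.002,0],[0,0,0],0],[[0,-0.002,0],[0,0,0],0],[[0,-0.002,0],[0,0,0],0],[[0,-0.002,0],[0,0,0],0],[[0,-0.002,0],[0,0,0],0],[[0,-0.002,0],[0,0,0],0]]'

```text
time: 6.02
eef_pos: [0.5475, -0.2097, 0.0634]
ee_rot: [0.992, 0.124, 0.0, 0.0]
force: [0.5, 0.0, -0.9]
width: 0.001
```

```bash
python3 snap.py 9 wrist top
```

```text
[ 0.54746626 -0.20970194  0.06336197] [9.92245631e-01 1.24292372e-01 7.88027687e-05 8.84557756e-05] 0.0012077777819737877 6.0167 [ 0.51200402  0.01710447 -0.92259728]
```

View pics/wrist9.png

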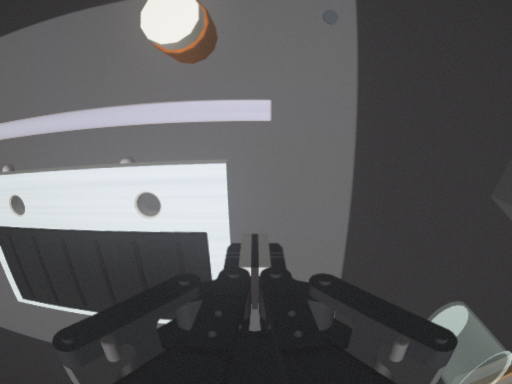

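View pics/top9.png

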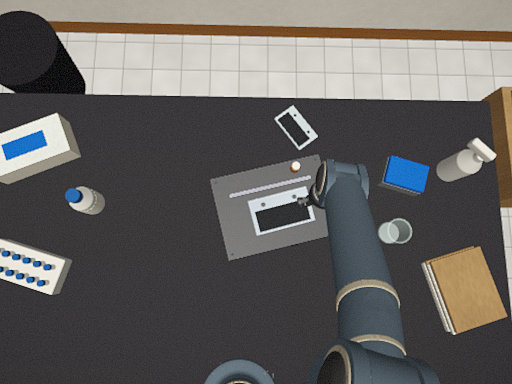

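The plate is moving: the hole is now at (148,204), while the fence end has moved to (271,110). I'll measure the remaining offset.

```bash
cat > hol.py <<'E'
import sys
from meas import *
import meas
meas.C[:]=[.5363,-.0964]
def holes(k,z=.074,rng=None,view=True):
    p,i=load('wrist',k); g=p.min(2)
    m=(g>150).astype(np.uint8); cs,h=cv2.findContours(m,cv2.RETR_CCOMP,cv2.CHAIN_APPROX_NONE)
    out=[]
    for j,c in enumerate(cs):
        A=cv2.contourArea(c)
        if h[0][j][3]>=0 and 100<A<1500:
            (x,y),(a,b),t=cv2.fitEllipse(c)
            if max(a,b)/min(a,b)<1.7 and cv2.contourArea(cs[h[0][j][3]])>1500: out.append((x,y))
    out.sort()
    for o in out: print('hole px',np.round(o,1),'S mm',(toS(onz(i,[o],z,True))*1000).round(1))
    pm=((g>150)).astype(np.uint8)
    # fence: right end
    big=[c for c in cs if cv2.contourArea(c)>1200]
    for c in big:
        W=toS(onz(i,c[:,0],.074,True))*1000
        print(' blob area',cv2.contourArea(c),'S min',W.min(0).round(1),'max',W.max(0).round(1))
if __name__=='__main__':
    for k in sys.argv[1:]: print(k); holes(k)
E
python3 hol.py 2 9
```

```text
2
hole px [190.9  73. ] S mm [[11.6 15.8]]
hole px [282.5  70.1] S mm [[ 12.4 -75.6]]
 blob area 16029.5 S min [ -67.7 -115.8] max [33.1 56.1]
 blob area 8636.0 S min [ -62.7 -105.6] max [-0.9 45.6]
 blob area 1761.5 S min [  50.5 -119.4] max [ 60.7 119.3]
9
hole px [ 17.4 204.7] S mm [[10.9 30.3]]
hole px [148. 204.] S mm [[ 12.5 -60.2]]
 blob area 14762.5 S min [ -28.8 -100.1] max [32.3 53.5]
 blob area 5051.5 S min [  51.1 -118.8] max [60.6 37.2]
 blob area 2122.0 S min [ 87.4 -87. ] max [110.7 -59.4]
```

Request:
move_arm --increments '[[[0,-0.002,0],[0,0,0],0],[[0,-0.002,0],[0,0,0],0],[[0,-0.002,0],[0,0,0],0],[[0,-0.002,0],[0,0,0],0],[[0,-0.002,0],[0,0,0],0],[[0,-0.002,0],[0,0,0],0],[[0,-0.0015,0],[0,0,0],0]]'

```text
time: 6.7
eef_pos: [0.5441, -0.1964, 0.0633]
ee_rot: [0.992, 0.124, -0.0, -0.0]
force: [0.4, -1.2, 0.7]
width: 0.002
```

```bash
python3 snap.py 10 wrist top;python3 hol.py 10
```

```text
[ 0.54407273 -0.19644901  0.06333639] [ 9.92234439e-01  1.24381741e-01 -4.48537717e-06 -2.20412544e-06] 0.0021040785538608505 6.7 [ 0.42585882 -1.24303551  0.71752488]
10
hole px [ 17.5 206.6] S mm [[ 9.7 44.3]]
hole px [147.6 204.7] S mm [[ 12.1 -46.2]]
 blob area 14688.5 S min [-28.8 -86.3] max [32.2 67.8]
 blob area 5687.0 S min [  51.1 -118.7] max [60.6 50.8]
 blob area 2095.0 S min [ 87.4 -90.6] max [108.4 -63.1]
```

View pics/wrist10.png

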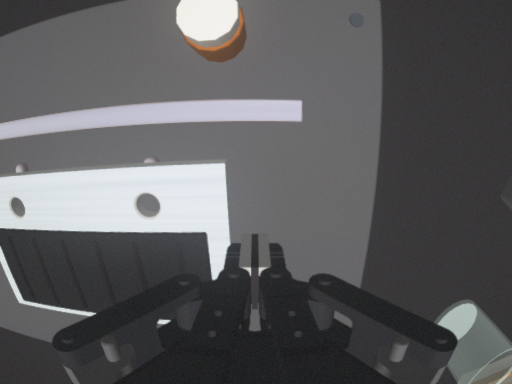

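The holes are now in line sideways: right at y = -46.2 and left at +44.3 (the left one lies in the distorted image edge). A small turn of about 1° remains, which the fence should square up. I'll retract, lift and go round to the front.

Request:
move_arm --increments '[[[0,0.006,0],[0,0,0],0],[[0,0.006,-0.02],[0,0,0],0],[[0,0,-0.035],[0,0,0],0],[[-0.02,-0.02,-0.03],[0,0,0],0],[[-0.025,-0.03,0],[0,0,0],0],[[-0.025,-0.03,0],[0,0,0],0],[[-0.012,-0.03,0],[0,0,0],0],[[0,0,0],[0,0,0],0]]'

```text
time: 7.47
eef_pos: [0.4359, -0.1179, 0.1481]
ee_rot: [0.992, 0.127, -0.002, -0.001]
force: [0.1, 1.0, -0.8]
width: 0.002
```

Request:
move_arm --increments '[[[0,0,0],[0,0,0],0]]'

```text
time: 7.55
eef_pos: [0.44, -0.1212, 0.1488]
ee_rot: [0.992, 0.125, 0.0, 0.0]
force: [0.2, -0.8, 1.1]
width: 0.0
```

```bash
python3 snap.py 11 wrist top;python3 hol.py 11
```

```text
[ 0.43995527 -0.12123388  0.14875331] [9.92108347e-01 1.25382914e-01 2.68759742e-04 2.83647580e-04] 0.00018269944343448142 7.55 [ 0.22493256 -0.76447506  1.12649201]
11
hole px [190.7  63.3] S mm [[ 8.4 46.5]]
hole px [316.5  60.3] S mm [[ 10.9 -44.5]]
 blob area 29302.5 S min [-71. -85.] max [32.5 87.2]
 blob area 15907.5 S min [-65.7 -75.3] max [-1.5 75.7]
 blob area 2682.0 S min [  50.7 -118.4] max [ 60.4 119.3]
```

View pics/wrist11.png

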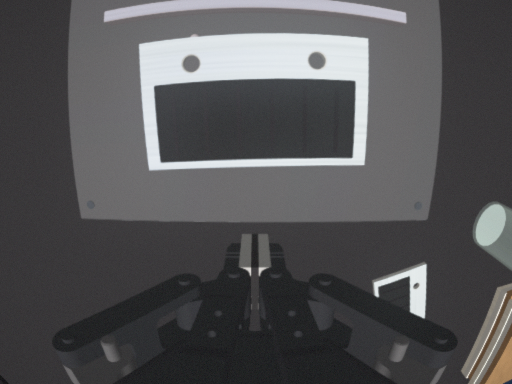

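The wrist view shows holes at (191,63) and (317,60). The plate is sideways correct within about 1 mm, the left end lags by 1.6°, and the remaining back travel is about 20 mm. I'll descend in front, slightly left of centre.

Request:
move_arm --increments '[[[0,-0.006,0.02],[0,0,0],0],[[0,-0.006,0.03],[0,0,0],0],[[0,0,0.025],[0,0,0],0],[[0,0,0.01],[0,0,0],0],[[0.006,0,0],[0,0,0],0],[[0.004,0,0],[0,0,0],0],[[0,0,0],[0,0,0],0]]'

```text
time: 8.23
eef_pos: [0.4495, -0.1083, 0.0638]
ee_rot: [0.992, 0.124, 0.001, 0.0]
force: [-0.2, 0.5, -0.3]
width: 0.001
```

```bash
python3 snap.py 12 wrist top;python3 hol.py 12
```

```text
[ 0.44953526 -0.10830724  0.06381057] [9.92272356e-01 1.24072244e-01 1.26905574e-03 1.99820267e-04] 0.0005762421560414852 8.2333 [-0.17941464  0.45639429 -0.29235825]
12
hole px [173.2  62.9] S mm [[ 8.2 46.5]]
hole px [372.5  61.5] S mm [[ 10.7 -43.8]]
 blob area 67644.5 S min [-69.3 -84.3] max [32.2 87.8]
 blob area 37166.5 S min [-64.7 -74.6] max [-1.8 76. ]
```

View pics/wrist12.png

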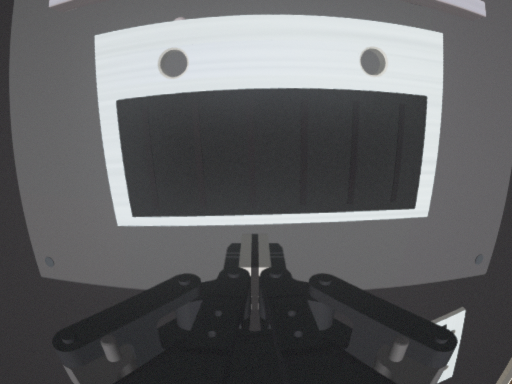

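Request:
move_arm --increments '[[[0.0025,0,0],[0,0,0],0],[[0.0025,0,0],[0,0,0],0],[[0.002,0,0],[0,0,0],0],[[0.002,0,0],[0,0,0],0],[[0.002,0,0],[0,0,0],0],[[0.002,0,0],[0,0,0],0],[[0.002,0,0],[0,0,0],0]]'

```text
time: 8.92
eef_pos: [0.4616, -0.1042, 0.0632]
ee_rot: [0.992, 0.124, -0.0, 0.0]
force: [-1.3, -0.9, 1.2]
width: -0.003
```

```bash
python3 snap.py 13 wrist top;python3 hol.py 13
```

```text
[ 0.46162249 -0.10419441  0.06323674] [ 9.92250495e-01  1.24253221e-01 -3.03848623e-04  1.17453012e-05] -0.003382450125575786 8.9167 [-1.26906687 -0.86359965  1.20814744]
13
hole px [178.3  72. ] S mm [[16.5 45. ]]
hole px [378.7  76.2] S mm [[ 16.7 -45.4]]
 blob area 67611.0 S min [-60.4 -86.6] max [37.2 85.9]
 blob area 36677.0 S min [-56.1 -76.2] max [ 3.2 74.8]
 blob area 1647.5 S min [  50.7 -118. ] max [ 60.  -19.7]
 blob area 1212.5 S min [50.9 42.9] max [ 60.2 119.3]
```

View pics/wrist13.png

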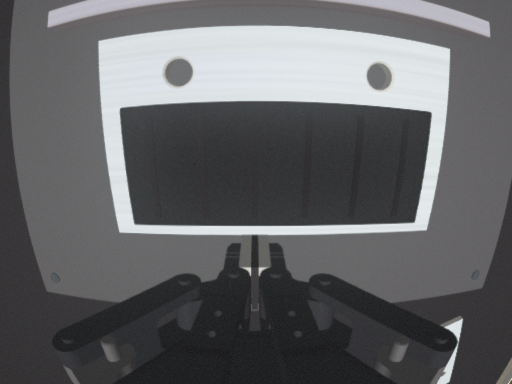

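The plate is now square, with holes at x = 16.5 and 16.7, y = 45.0 and -45.4. I'll shift the push to the centre and go on.

Request:
move_arm --increments '[[[-0.004,0,0],[0,0,0],0],[[0,0.012,0],[0,0,0],0],[[0.003,0,0],[0,0,0],0],[[0.002,0,0],[0,0,0],0],[[0.002,0,0],[0,0,0],0],[[0.002,0,0],[0,0,0],0],[[0.002,0,0],[0,0,0],0],[[0.002,0,0],[0,0,0],0]]'

```text
time: 9.68
eef_pos: [0.4739, -0.1133, 0.0633]
ee_rot: [0.992, 0.124, 0.0, -0.0]
force: [-0.2, -1.3, 0.2]
width: 0.001
```

```bash
python3 snap.py 14 wrist;python3 hol.py 14
```

```text
[ 0.47392515 -0.11327995  0.06333802] [ 9.92223123e-01  1.24471541e-01  3.27791383e-04 -3.87162849e-05] 0.0013888062729017598 9.6833 [-0.24039429 -1.2858824   0.15231658]
14
hole px [154.2  72.4] S mm [[26.9 44.6]]
hole px [350.3  72.5] S mm [[ 26.7 -43.3]]
 blob area 66307.5 S min [-49.6 -82.6] max [46.6 84.1]
 blob area 36486.0 S min [-45.1 -73.1] max [14.  74.3]
 blob area 7340.5 S min [  50.8 -118. ] max [ 60.4 119.2]
```

View pics/wrist14.png

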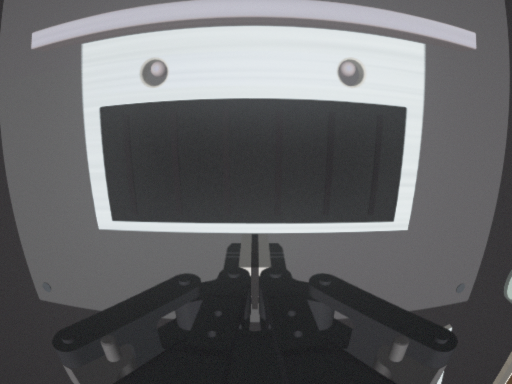

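Pin tips are visible in both holes at (157,69) and (348,69), and the apparent hole spacing shrank from 90.4 to 87.9 mm. Both suggest the plate has dropped. I'll check at seated height.

```bash
python3 - <<'E'
from hol import *
p,i=load('wrist',14)
for z in (.066,.068,.070,.074): print(z); [print((toS(onz(i,[u],z,True))*1000).round(1)) for u in ((154.2,72.4),(350.3,72.5))]
print('pins',(toS(onz(i,[(157,69),(348,69)],.067,True))*1000).round(1).tolist())
run('wrist',14,(75,25,435,236),(.068,),150)
a=cv2.imread('pics/wrist14.png')[20:130,70:440]; cv2.imwrite('pics/w14c.png',cv2.resize(a,None,fx=2.1,fy=2.1,interpolation=2))
E
python3 snap.py 14 side top; python3 -c "
import cv2
a=cv2.imread('pics/side14.png')[165:285,195:325];cv2.imwrite('pics/s14c.png',cv2.resize(a,None,fx=4,fy=4,interpolation=2))"
```

```text
0.066
[[28.  47.4]]
[[ 27.8 -45.9]]
0.068
[[27.7 46.7]]
[[ 27.5 -45.2]]
0.07
[[27.4 46. ]]
[[ 27.3 -44.5]]
0.074
[[26.9 44.6]]
[[ 26.7 -43.2]]
pins [[29.4, 45.6], [29.3, -44.4]]
wrist 14 z 0.068 corners S [[-51.9, 86.2], [-51.9, -84.7], [47.9, -86.4], [48.1, 87.6]] ctr [-2.   0.6] edge yaw [-0.01 -0.96 -0.06  0.81]
[ 0.47453157 -0.11310908  0.06344575] [ 9.92200744e-01  1.24647938e-01  7.58072784e-04 -1.55884142e-05] -0.0021709298138772254 9.7333 [ 0.84906779  0.03722099 -0.29606224]Traceback (most recent call last):
  File "<stdin>", line 5, in <module>
  File "meas.py", line 33, in run
    hol.sort(); print('holes px',np.round(hol,1).tolist(),'at z .0735 S',(toS(onz(i,hol,.0735,f))*1000).round(1).tolist()); return hol,i
                                                                              ~~~^^^^^^^^^^^^^^^
  File "h.py", line 11, in onz
    o,d=ray(i,uv,fish); t=(z-o[2])/d[:,2]; return o+d*t[:,None]
        ~~~^^^^^^^^^^^
  File "h.py", line 5, in ray
    uv=np.atleast_2d(np.asarray(uv,float)); f=K(i); x=(uv[:,0]-i['cx'])/f; y=(uv[:,1]-i['cy'])/f
                                                       ~~^^^^^
IndexError: index 0 is out of bounds for axis 1 with size 0
```

View pics/s14c.png

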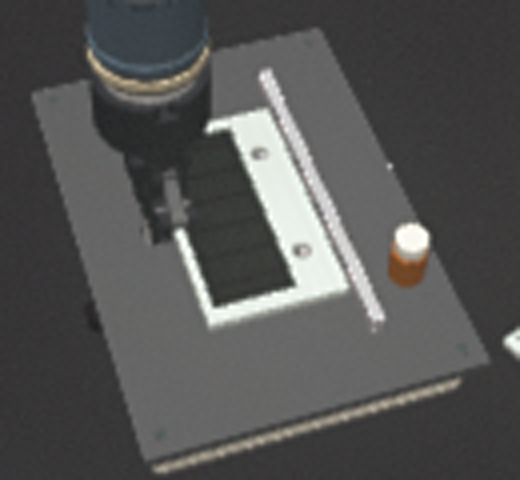

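At z = 0.068 the hole spacing is 91.9 mm, so the plate is down, with its holes 1.8 mm short of centred on the pins. A further 1.5 mm push will centre it; then I'll back off, lift and verify.

Request:
move_arm --increments '[[[0.001,0,0],[0,0,0],0],[[0.0005,0,0],[0,0,0],0],[[0,0,0],[0,0,0],0]]'

```text
time: 10.08
eef_pos: [0.475, -0.1131, 0.0633]
ee_rot: [0.992, 0.124, 0.0, 0.0]
force: [-0.1, 0.1, -0.7]
width: 0.0
```

Request:
move_arm --increments '[[[-0.006,0,0],[0,0,0],0],[[-0.015,0,0],[0,0,0],0],[[0,0,-0.03],[0,0,0],0],[[0,0,-0.03],[0,0,0],0],[[0,0,-0.025],[0,0,0],0],[[0,0,0],[0,0,0],0],[[0,0,0],[0,0,0],0]]'

```text
time: 10.67
eef_pos: [0.455, -0.1188, 0.1496]
ee_rot: [0.992, 0.124, 0.001, 0.001]
force: [-0.7, -0.3, -0.5]
width: -0.001
```

```bash
python3 snap.py 15 wrist side; cat > chk.py <<'E'
import sys
from hol import *
for k in sys.argv[1:]:
    p,i=load('wrist',k); holes(k,.068)
    a=cv2.imread(f'pics/wrist{k}.png')[0:200,60:440]; cv2.imwrite(f'pics/w{k}c.png',cv2.resize(a,None,fx=2.1,fy=2.1,interpolation=2))
E
python3 chk.py 14 15
```

```text
[ 0.45497988 -0.11884686  0.14957353] [9.92271796e-01 1.24072040e-01 1.46129778e-03 8.22900486e-04] -0.0014949907589988918 10.6667 [-0.70090229 -0.3458064  -0.51181622]
hole px [154.2  72.4] S mm [[27.7 46.7]]
hole px [350.3  72.5] S mm [[ 27.5 -45.2]]
 blob area 66307.5 S min [-49.6 -82.6] max [46.6 84.1]
 blob area 36486.0 S min [-45.1 -73.1] max [14.  74.3]
 blob area 7340.5 S min [  50.8 -118. ] max [ 60.4 119.2]
hole px [190.5  60.3] S mm [[27.4 46.5]]
hole px [312.6  60.4] S mm [[ 27.  -44.8]]
 blob area 28182.0 S min [-51.4 -83. ] max [46.3 84.5]
 blob area 15563.0 S min [-46.1 -73.4] max [13.9 74.9]
 blob area 3210.0 S min [  50.3 -118.2] max [ 60.1 119.6]
```

View pics/w15c.png

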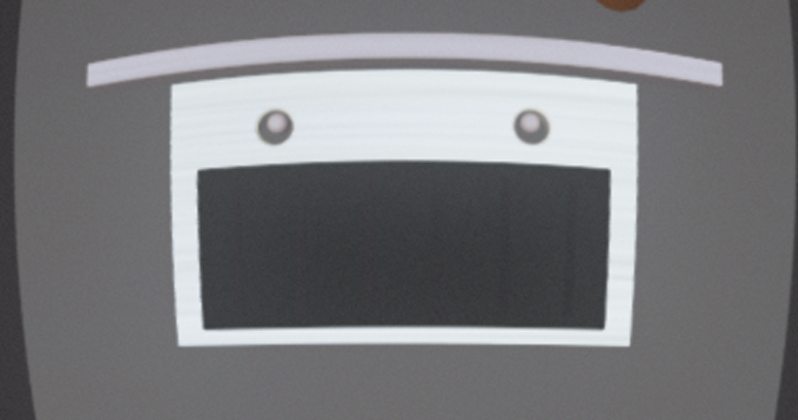

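```bash
cat > dep.py <<'E'
import sys
from hol import *
k=sys.argv[1]
z=np.load(f'wrist{k}.npz'); p,d=z['p'],z['d']; _,i=load('wrist',k)
v,u=np.mgrid[0:384,0:512]; uv=np.c_[u.ravel(),v.ravel()]
f=K(i); x=(uv[:,0]-i['cx'])/f;y=(uv[:,1]-i['cy'])/f;r=np.hypot(x,y)+1e-12
dz=d.ravel(); s=dz*np.tan(r); c=np.c_[x/r*s,-y/r*s,-dz]; T=i['world_from_camera']; P=c@T[:3,:3].T+T[:3,3]
S=toS(P)*1000; ok=dz>0; g=p.min(2).ravel()
def reg(n,x0,x1,y0,y1):
    m=ok&(S[:,0]>x0)&(S[:,0]<x1)&(S[:,1]>y0)&(S[:,1]<y1)&(P[:,2]>.05)&(P[:,2]<.085); print(n,m.sum(),'z mm',(np.median(P[m,2])*1000).round(2))
reg('back L',38,44,20,80);reg('back R',38,44,-80,-20);reg('back C',20,44,-30,30);reg('front strip',-50,-46,-70,70)
reg('pad front',-42,-30,-70,70);reg('pad back',0,10,-70,70);reg('deck F',-75,-62,-60,60);reg('deck L',-40,40,105,130);reg('deck R',-40,40,-130,-105);reg('fence',53,58,-100,100)
E
echo before;python3 dep.py 11; echo after;python3 dep.py 15; python3 dep.py 14
python3 - <<'E'
from hol import *
_,a=load('wrist','14');_,b=load('wrist','15')
for u,v in (((154.2,72.4),(190.5,60.3)),((350.3,72.5),(312.6,60.4))): print(tri([ray(a,u,True),ray(b,v,True)]))
E
```

```text
before
back L 524 z mm 59.29
back R 517 z mm 59.27
back C 2030 z mm 72.52
front strip 960 z mm 71.83
pad front 3020 z mm 72.67
pad back 2432 z mm 72.3
deck F 2085 z mm 67.35
deck L 2425 z mm 59.3
deck R 2424 z mm 59.27
fence 1491 z mm 73.3
after
back L 569 z mm 67.31
back R 573 z mm 67.29
back C 2454 z mm 67.28
front strip 828 z mm 67.36
pad front 2873 z mm 70.35
pad back 2464 z mm 70.37
deck F 2230 z mm 59.29
deck L 2411 z mm 59.37
deck R 2415 z mm 59.25
fence 1583 z mm 73.29
back L 1380 z mm 68.44
back R 1387 z mm 68.37
back C 6580 z mm 68.29
front strip 1430 z mm 67.41
pad front 6275 z mm 70.53
pad back 6214 z mm 71.02
deck F 3066 z mm 59.3
deck L 4167 z mm 59.35
deck R 4180 z mm 59.27
fence 3756 z mm 73.31
[ 0.55148441 -0.04472561  0.06872125]
[ 0.57331734 -0.13284729  0.0701135 ]
```

The depth check shows the plate flat. Its top is at 67.3 mm at left, right, back and front, exactly 8.0 mm above the deck (59.3), whereas before the last push its back stood 1 mm high. A last look at the bystanders with the hand away.

Request:
move_arm --increments '[[[-0.02,0,-0.03],[0,0,0],0],[[-0.02,0,-0.03],[0,0,0],0],[[0,0,0],[0,0,0],0],[[0,0,0],[0,0,0],0]]'

```text
time: 11.1
eef_pos: [0.4153, -0.1288, 0.2084]
ee_rot: [0.992, 0.124, 0.0, 0.0]
force: [0.3, 0.0, -0.2]
width: -0.0
```

```bash
python3 snap.py 16 top side wrist; python3 dep.py 16; python3 chk.py 16; python3 - <<'E'
import cv2,numpy as np
for n in('top','side'):
    a=np.load(n+'0.npz')['p'].astype(int);b=np.load(n+'16.npz')['p'].astype(int)
    m=(abs(a-b).max(2)>40).astype(np.uint8);nn,l,s,c=cv2.connectedComponentsWithStats(m)
    print(n,[(r[:5].tolist()) for r in s[1:] if r[4]>15])
E
```

```text
[ 0.41532447 -0.12880551  0.20844465] [9.92333535e-01 1.23587200e-01 3.85531326e-04 4.59148815e-04] -0.00023401946824580581 11.1 [ 0.33413391  0.00812138 -0.24168951]
back L 349 z mm 67.27
back R 353 z mm 67.25
back C 1496 z mm 67.24
front strip 631 z mm 67.4
pad front 1889 z mm 70.42
pad back 1498 z mm 70.39
deck F 1622 z mm 59.32
deck L 1677 z mm 59.33
deck R 1703 z mm 59.29
fence 526 z mm 73.28
hole px [204.9  27.7] S mm [[27.5 46.4]]
hole px [302.5  28. ] S mm [[ 27.1 -45.1]]
 blob area 1291.5 S min [-276.  -199.9] max [-171.3 -115.6]
 blob area 17988.5 S min [-52.6 -83.8] max [45.8 84.9]
 blob area 10036.5 S min [-47.1 -74. ] max [13.9 75.4]
top [[242, 182, 108, 202, 7612], [271, 245, 12, 11, 70]]
side [[22, 0, 200, 115, 8077], [0, 36, 20, 41, 365], [5, 72, 44, 62, 607], [0, 82, 10, 35, 105], [7, 121, 57, 68, 612], [62, 129, 19, 50, 217], [183, 131, 36, 20, 256], [11, 155, 17, 19, 147], [208, 175, 7, 11, 41], [204, 185, 13, 12, 65], [228, 192, 54, 66, 1523]]
```

View pics/side16.png

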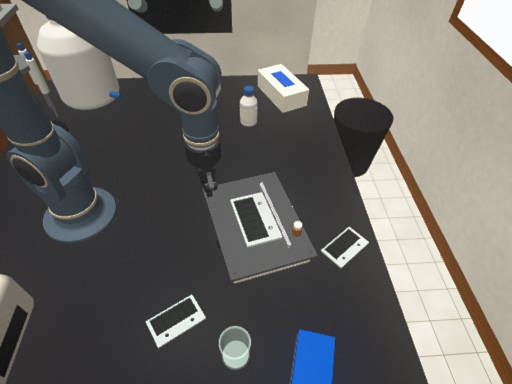

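View pics/top16.png

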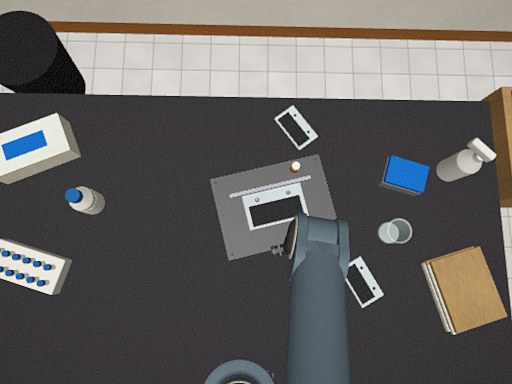

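The plate lies flat with both holes over the pins, and the hand is clear. The picture differences since the start cover only the arm and the plate. The vial, bottle, beaker and tip box stand where they were.

```bash
python3 -c "
from rig import ticket
print(ticket.job_done())"
```

```text
the job is handed in; nothing more can be done
None
```

The adapter plate is seated on both pins and flat on the deck, and I handed the job in at about 11 s. With the gripper shut, I pushed the plate about 30 mm left from its right edge. I then pushed its front edge back, first left of centre to square it and then at the centre, until it dropped. The hand then went up and away.

**Last checks**
- **Flatness:** by depth, the plate's top is at 67.25–67.4 mm on all sides and the deck at 59.3 mm. That is 8 mm, the plate's own thickness.
- **Alignment:** both pins show in their holes, and the plate's turn is within about 0.3°. The holes read about 2 mm nearer the robot than the pins. That is within the 2.5 mm play, but the plate is not centred.
- **Bystanders:** start and end pictures differ only at the plate and the arm, so the vial, bottle, beaker and tip box have not moved.

**What went less well**
- On the first approach the back of a finger rested on the plate's right edge with up to 3.6 N. I lifted off and came in again lower.
- Triangulating the hole rims at the end gave 68.7 and 70.1 mm, higher than the depth readings. One of the two pictures was taken before the plate had fully settled, so I relied on the depth readings.

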